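# Load the power-supply board and shut the tester's sliding cover

### The arm

A 7-joint arm with a two-finger parallel gripper is mounted at the origin on the work surface. World frame = base frame: x ahead of the robot, y to its left, z up, the work surface at z = 0. Lengths are in m, angles in rad, forces in N, time in s.
With the tool pointing down it reaches from about 0.4 to 0.85 m from the base axis. Payload 10.4 kg.
Tool frame: the origin (TCP) lies midway between the tips of the shut fingers; the grasp point (between the pads) lies 19 mm behind it; z points along the fingers, x is the direction in which the jaws open and shut, and the axes are right-handed (so a half turn about z gives the same grasp; the last joint's range is limited). The gripper opens to 85 mm and grips with 20 to 120 N. Pads are 22 mm wide; open, the fingers measure 114 mm over their backs; the gripper's body (76 mm by 85 mm) begins 54 mm behind the grasp point. The pads swing forward as they close: fully open they stand 13 mm farther back than shut.
Start: joints at [-1.248, 0.332, -0.065, 1.46, 0.022, 1.35, -0.088], TCP at [0.212, 0.588, 0.206] pointing down, gripper open.
Joint ranges: [-2.6, 2.6], [-0.5, 2.12], [-1.47, 1.34], [0.16, 2.42], [-1.27, 4.41], [0.06, 2.06], [-2.6, 2.6]. Speed limits (rad/s): [2.22, 2.22, 2.79, 2.79, 3.14, 3.14, 3.14].

### API

Orientations are given as a unit quaternion [x, y, z, w].
In Python, from workcell import manip, cams gives the robot as it stands.
- The arm moves only by the tool move_arm, never from a script. Its argument "moves" is a list of rows, each a list of 7 numbers: the turn, a rotation vector about the tool's x, y, z in degrees, then the shift along the tool's x, y, z in m, then the finger opening in m, from 0 to 0.0854. A call has 1 to 10 rows; each row is the pose to reach, as a shift and turn from the pose commanded when the call began, along the tool's axes at that moment; what a row does not reach only later rows make up. A row lasts 1/10 s, in which the tool goes at most 50 mm and 8.59 degrees, less where a joint would pass 70% of its speed; a pose out of reach is approached as far as the arm can. A call with a gripper value outside its range is refused whole. The fingers move at their own pace and stop on an object; "grip_force" is the grip in N (left out, the last holds). Time passes only in rows, so rows that repeat a pose let the fingers close. It gives the time, the measured TCP pose, the force and the opening at its end, in the units of the state.
- manip.get_obs(): the state, without advancing time (a new reading comes with each control period).
- cams.camera(name): name is "scene" or "side" or "wrist"; returns the picture (384x512x3 uint8, red, green, blue); there is no depth.
- cams.camera_params(name): a dict with "fx", "fy", "cx", "cy" (pixels), "xyz" and "rotation" of the camera in the world. Camera axes: x right, y up, looking along -z (the intrinsics and any distortion apply to the point x, -y, -z); pixel columns grow to the right and rows downward; lengths in m; the calibration is good to about 2 mm. The wrist camera is an equidistant fisheye: a pixel r from the principal point sees the ray r / f radians off the axis. A picture is of the moment at which its call begins: read the wrist's pose just before it. camera_params takes no time and is no camera call; for the wrist camera it gives the pose at the moment of the call.
- manip.hand_in(): hands the job in, once; it reports no verdict.
The state is a dict: "clock": time; "joint_pos": joint angles; "joint_velocities": joint speeds; "tau": joint torques, N m; "position": TCP position; "ee_rot": TCP orientation; "ft_force": force on the tool from outside, world axes, zero at the start; "torque": the same for the moment, N m; "grip_width": opening from 0.0 (shut) to 1.0 (fully open).
Only numpy, scipy, OpenCV 4.12 (cv2) and the standard library are available. Lean on these libraries where they do the work, as an engineer would, in place of code of your own. Each camera call takes 0.05 s, during which the arm holds its last target. There are 200 camera calls.

### The job

Load the power-supply board for test: pick it up by its finned heatsink and set it down gently, flat on the tester's bed, inside the four corner guides, with its white connector end next to the terminal block at the left end of the well. Then shut the sticky clear safety cover by pushing behind its two end knobs in turn, a little at a time so that it stays square in its channels and never racks, until it is fully home against the front wall at both ends. Leave the multimeter, spray can and bottle where they stand.

Things in the scene. Friction and masses are not known exactly. Their poses are not given: they have to be found in the camera images.
- tester: Fixed grey bench tester. Frame: origin on the bench, x from its front to its rear (away from the arm, yaw within 0.3 rad), y to its left, z up. Outside: x -135 to 224 mm, |y| to 142. Front wall x -135 to -120, top z 84; its inner face (x -120) is the cover's stop. Open well behind it: x -120 to 36, |y| to 118, floor at z 20.
- hood (a point): Middle of the lower front edge of the tester's rear hood, tester frame (95, 0, 84) mm. The hood covers x 95 to 224 over the full width, top z 118 (a dial on it reaches z 129). The cover's rear part slides in a slot beneath it.
- channel (a point): A point on the floor of the left channel, tester frame (0, 126, 70) mm; the right one is its mirror image. The two aluminium channels run along x and guide the cover's ends: floor z 70, outer webs at |y| 134.5, lips above reaching in to |y| 122.5 with top at z 84.
- bed (a point): Centre of the bed on the well's floor, tester frame (-78, 0, 20) mm; the board's origin belongs here. Four white L-shaped corner guides, tops at z 34, enclose 72 mm (tester x) by 158 mm (tester y): 4 mm of play all round the board. A grey terminal block with brass contacts, 52 x 20 x 26 mm, stands at the left end of the well, tester y 92 to 112.
- board: Loose green power-supply board, 150 (its x) x 64 (its y) mm, about 0.26 kg, on 8 mm standoffs; origin at the centre of its underside (standoff feet), z up; circuit board's top at z 10. Transformer at the +x end (x 36 to 68) and two capacitors (x -56 to -40), all to z 32; white connector at the -x end. Loaded rightly, its +x axis points along the tester's -y.
- heatsink (a point): Middle of the board's finned aluminium heatsink, board frame (0, 0, 27.5) mm. It stands across the board's middle: x -10 to 10, y -27 to 27, z 10 to 45. Only parts up to z 14 stand within 26 mm of its two broad faces.
- connector (a point): Middle of the white connector (13 x 40 x 12 mm) at the board's -x end, board frame (-67.5, 0, 16) mm.
- cover: Sliding cover: clear window in an aluminium frame, 225 (x) x 242 (y) x 7 mm, about 0.6 kg, held at both ends in the tester's channels by nylon shoes. Origin on its underside midway between the knobs, 60 mm behind its front edge; axes as the tester's when square. Its underside is at tester z 70. Starts parked 85 to 105 mm rearward; shut with its origin at tester x -60.
- knob_left (a point): Middle of the black upright knob at the cover's left end, cover frame (0, 107, 26) mm: a revolving post, 18 mm in diameter, tester z 78 to 116, turning freely on its stud. Pushed at one end only, the cover turns in its small side play until skewed some 0.065 rad (that knob 14 mm ahead of the other), then binds: do not force it on, push the other end. It slides with about 2 to 8 N.
- knob_right (a point): Middle of the same kind of knob at the cover's right end, cover frame (0, -107, 26) mm. With the cover parked, 41 to 61 mm are free between each knob and the hood.
- home_left (a point): Where knob_left is when the cover is shut, tester frame (-60, 107, 96) mm.
- home_right (a point): Where knob_right is when the cover is shut, tester frame (-60, -107, 96) mm.
- multimeter: Bystander: multimeter lying on its back, 190 x 94 x 50 mm, loose; origin under its centre, x along its length.
- spray: Bystander: spray can standing, 65 mm diameter, 187 mm tall, loose; origin under its centre.
- bottle: Bystander: dropper bottle standing, 50 mm diameter, 120 mm tall, loose; origin under its centre.
Things that resemble listed ones, but are neither listed nor needed, are in the scene too. What is shaped like the board but blue or purple is not meant.

How it is judged:
On the way:
1. the board lies flat on the bed, inside the guides, connector to the terminal block (horizontal distance between board and bed below 0.009 m and z of board in the frame of tester below 0.023 m and y of connector in the frame of tester above 0.05 m and angle between board's own z axis and vertical below 0.06 rad), for 0.2 s.
At the end, for the whole second after the job is handed in: The board rests flat on the bed inside the corner guides (origin within 9 mm of the bed's centre, not perched on a guide, tilt under 0.06 rad) with its connector end at the terminal block; the cover is shut, each knob within 4 mm of its home position; board and cover at rest (all of step 1 and x of each of knob_left, knob_right in the frame of tester below -0.056 m and linear speed of each of cover, board below 0.01 m/s); the robot touches nothing.
It fails at once if the cover is racked hard: skewed more than 0.12 rad in its channels (angle between the x axis of cover and the x axis of tester, either way round above 0.12 rad).
It fails at once if a bystander is moved by more than 25 mm (distance of any of multimeter, spray, bottle from where it was at the start of the episode above 0.025 m).
It fails at once if the board is dropped or slammed into the well: faster than 0.5 m/s within 30 mm of the bed (horizontal distance between board and bed below 0.05 m and z of board in the frame of tester below 0.05 m and linear speed of board above 0.5 m/s).
It also fails if it takes over 72 s, if anything falls off the work surface, if the arm or the gripper's body presses on something with over 40 N, if the wrist force passes 120 N, or if a joint passes its speed limit or range.

## Working session

There is one attempt and no reset: what is moved stays moved. The work goes in short steps, Python scripts to look and compute and a tool call to move; the robot and the scene stay as the last step left them, time stands still between calls to the robot, and variables do not carry over. Pictures are saved under pics/ and viewed, about 8 in all and at most 12, crops included, and the job is handed in when it is done.

Besides the shell and the picture viewer there is one more tool, called after "Request:" as name(argument=value, ...), one argument or row to a line, values as JSON. move_arm: Moves the arm, as the interface text tells. Its arguments: {"type":"object","properties":{"moves":{"type":"array","items":{"type":"array","items":{"type":"number"}}},"grip_force":{"type":"number"}},"required":["moves"]}

```bash
mkdir -p pics
cat > h.py <<'E'
import numpy as np, cv2
from workcell import manip, cams
from scipy.spatial.transform import Rotation as R
def P(name):
    p=cams.camera_params(name); r=np.array(p["rotation"],float)
    if r.shape!=(3,3): r=R.from_quat(r.ravel()).as_matrix()
    p["R"]=r; p["xyz"]=np.array(p["xyz"]); return p
def ray(p,u,v,fish=False):
    x=(u-p["cx"])/p["fx"]; y=(v-p["cy"])/p["fy"]
    if fish:
        t=np.hypot(x,y); s=np.sin(t)/max(t,1e-9); d=np.array([x*s,-y*s,-np.cos(t)])
    else: d=np.array([x,-y,-1.])
    d=p["R"]@d; return d/np.linalg.norm(d)
def onz(p,u,v,z,fish=False):
    d=ray(p,u,v,fish); return p["xyz"]+d*(z-p["xyz"][2])/d[2]
def tri(obs):
    A=np.zeros((3,3));b=np.zeros(3)
    for p,u,v,f in obs:
        d=ray(p,u,v,f);M=np.eye(3)-np.outer(d,d);A+=M;b+=M@p["xyz"]
    return np.linalg.solve(A,b)
def proj(p,X,fish=False):
    c=p["R"].T@(np.asarray(X)-p["xyz"]); x,y,z=c[0],-c[1],-c[2]
    if fish:
        r=np.hypot(x,y);t=np.arctan2(r,z);k=t/max(r,1e-9);return p["cx"]+p["fx"]*x*k,p["cy"]+p["fy"]*y*k
    return p["cx"]+p["fx"]*x/z,p["cy"]+p["fy"]*y/z
def snap(name,fn):
    p=P(name); im=np.array(cams.camera(name))[:,:,::-1].copy(); cv2.imwrite(fn,im); return p,im
E
python3 - <<'E'
from h import *
ims=[]
for n in ["scene","side","wrist"]:
    p,im=snap(n,f"pics/{n}0.png"); print(n,p["fx"],p["cx"],p["cy"],p["xyz"].round(3),p["R"].round(2).tolist(),[k for k in p]); ims.append(im)
ims.append(np.zeros_like(ims[0]))
cv2.imwrite("pics/all0.png",cv2.resize(np.vstack([np.hstack(ims[:2]),np.hstack(ims[2:])]),(800,600),interpolation=cv2.INTER_AREA))
print(manip.get_obs())
E
```

```text
scene 395.6422991495039 259.5230885843575 192.58948726301497 [ 1.086 -0.721  1.242] [[0.78, -0.5, 0.38], [0.63, 0.62, -0.47], [0.0, 0.6, 0.8]] ['fx', 'fy', 'cx', 'cy', 'xyz', 'rotation', 'R']
side 474.4171665588871 253.5269037868096 195.08128501877215 [-0.035  1.195  1.103] [[-0.92, 0.22, -0.33], [-0.39, -0.55, 0.73], [-0.02, 0.8, 0.59]] ['fx', 'fy', 'cx', 'cy', 'xyz', 'rotation', 'R']
wrist 297.3186396354542 258.5675703163764 192.48058871964358 [0.139 0.613 0.373] [[0.34, -0.9, -0.28], [0.94, 0.32, 0.1], [-0.0, -0.3, 0.95]] ['fx', 'fy', 'cx', 'cy', 'xyz', 'rotation', 'R']
{'clock': 0.15, 'joint_pos': array([-1.24759035,  0.33273196, -0.06470253,  1.46073828,  0.02162696,
        1.34991853, -0.08848162]), 'joint_velocities': array([-0.00179914, -0.00418283, -0.00138405, -0.00278945, -0.0007977 ,
       -0.00048082,  0.00097776]), 'tau': array([ 1.41159620e-03, -6.25830317e+01,  4.98271489e-02, -3.91854823e+01,
        1.62784610e-02,  7.48076651e-03, -3.58977650e-05]), 'position': array([0.21174953, 0.58770276, 0.20530028]), 'ee_rot': array([ 8.18203466e-01,  5.74928505e-01, -4.27957674e-04,  3.45403816e-04]), 'ft_force': array([0.53549284, 0.25783844, 0.4137171 ]), 'torque': array([ 0.01393969,  0.00878025, -0.02144049]), 'grip_width': 1.001619709327038}
```

View pics/all0.png

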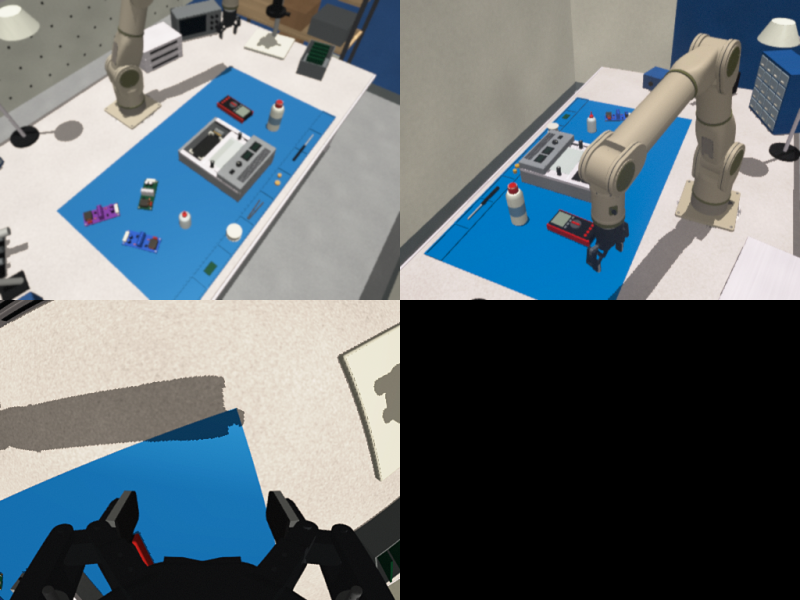

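Picture 1 (3 views): the tester with its cover parked is at scene (228,158) of the half-scale picture, the green board at (148,193), with the blue and purple decoys beside it. I'll zoom in on the scene view.

Run:
```python
import cv2
a=cv2.imread("pics/scene0.png")[130:340,80:360]
cv2.imwrite("pics/c1.png",cv2.resize(a,(800,600),interpolation=cv2.INTER_CUBIC))
```

```text
(no output)
```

View pics/c1.png

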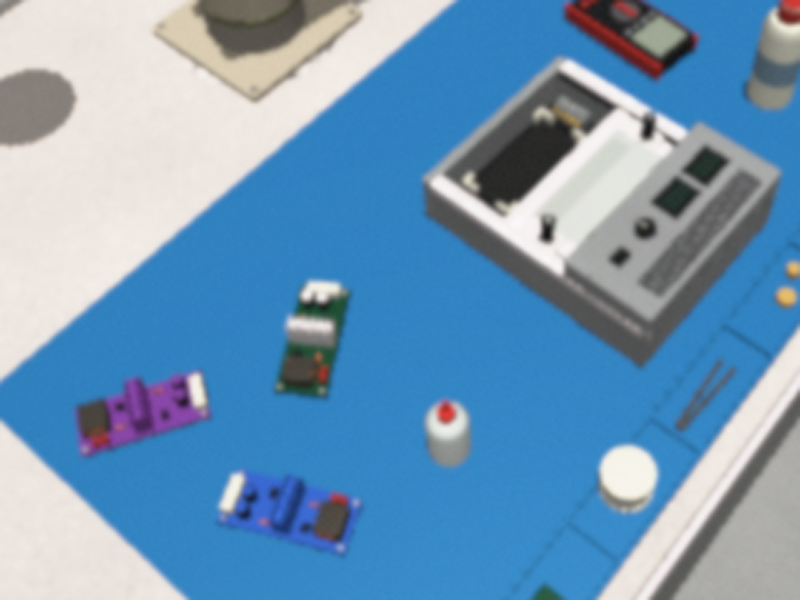

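Picture 2: the green board has its connector at crop (320,292), heatsink at (311,331) and transformer at (302,368). The tester's front wall runs from (565,62) to (428,182), the knobs are at (648,127) and (547,228), and the corner guides are at about (545,117), (600,140), (468,180) and (507,207).

Run:
```python
from h import *
p=P("scene"); k=2.857
f=lambda u,v,z: onz(p,80+u/k,130+v/k,z)[:3].round(4)
print("conn",f(320,288,.022),"hs",f(311,320,.045),"tr",f(302,365,.032))
for n,u,v,z in [("FL",565,60,.084),("FR",427,180,.084),("hoodRR",645,312,.118),("hoodRL",780,178,.118),("kl",648,116,.116),("kr",547,217,.116),("g1",545,117,.034),("g2",600,140,.034),("g3",468,180,.034),("g4",507,207,.034)]: print(n,f(u,v,z))
```

```text
conn [ 0.4274 -0.2875  0.022 ] hs [ 0.4633 -0.335   0.045 ] tr [ 0.4919 -0.3813  0.032 ]
FL [0.4642 0.1709 0.084 ]
FR [ 0.4532 -0.1076  0.084 ]
hoodRR [ 0.7917 -0.1111  0.118 ]
hoodRL [0.8128 0.1533 0.118 ]
kl [0.6259 0.1349 0.116 ]
kr [ 0.6219 -0.0752  0.116 ]
g1 [0.4813 0.1053 0.034 ]
g2 [0.5656 0.1201 0.034 ]
g3 [ 0.4687 -0.0466  0.034 ]
g4 [ 0.5373 -0.0485  0.034 ]
```

Request:
move_arm(
  moves=[
    [0,0,70,-0.444,0.413,-0.195,0.085],
    [0,0,70,-0.444,0.413,-0.195,0.085],
    [0,0,70,-0.444,0.413,-0.195,0.085],
    [0,0,70,-0.444,0.413,-0.195,0.085],
    [0,0,70,-0.444,0.413,-0.195,0.085],
    [0,0,70,-0.444,0.413,-0.195,0.085],
    [0,0,70,-0.444,0.413,-0.195,0.085],
    [0,0,70,-0.444,0.413,-0.195,0.085],
    [0,0,70,-0.444,0.413,-0.195,0.085],
    [0,0,70,-0.444,0.413,-0.195,0.085],
  ],
)

```text
clock: 1.15
position: [0.399, 0.1481, 0.3596]
ee_rot: [1.0, 0.001, 0.0, -0.0]
ft_force: [2.0, 1.5, 0.0]
grip_width: 0.992
```

Request:
move_arm(
  moves=[
    [0,0,0,0.05,0.12,-0.04,0.085],
    [0,0,0,0.05,0.12,-0.04,0.085],
    [0,0,0,0.05,0.12,-0.04,0.085],
    [0,0,0,0.05,0.12,-0.04,0.085],
    [0,0,0,0.05,0.12,-0.04,0.085],
  ],
)

```text
clock: 1.65
position: [0.4491, 0.03, 0.3989]
ee_rot: [1.0, 0.001, -0.0, -0.0]
ft_force: [-0.4, 1.1, -0.2]
grip_width: 0.991
```

Run:
```python
from h import *
p,im=snap("wrist","pics/w1.png")
import pickle; pickle.dump(p,open("pics/w1.pkl","wb"))
print(manip.get_obs()["position"],p["xyz"],p["R"].round(3).tolist())
cv2.imwrite("pics/w1b.png",cv2.resize(im,(800,600),interpolation=cv2.INTER_CUBIC))
```

```text
[0.44884407 0.03100421 0.39860847] [0.44909708 0.10591669 0.56629929] [[1.0, -0.001, -0.001], [0.001, 0.953, 0.302], [0.0, -0.302, 0.953]]
```

View pics/w1b.png

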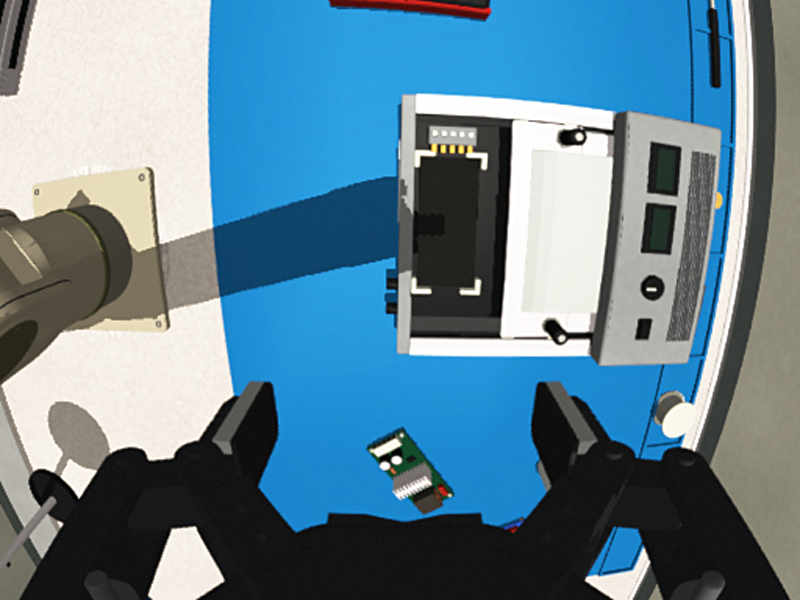

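Picture 3 (wrist): well guides at (415,153), (487,153), (413,291) and (479,291). Terminal block is at (452,133), knobs at about (578,135) and (563,341), and the board's heatsink at (412,485). I'll measure from the masks.

Run:
```python
from h import *
import pickle
p=pickle.load(open("pics/w1.pkl","rb")); im=cv2.imread("pics/w1.png"); s=P("scene"); k=1.5625
g=im.min(2)
m=((g>120)).astype(np.uint8)
n,l,st,c=cv2.connectedComponentsWithStats(m)
L=lambda u,v,z:onz(p,u,v,z,True)[:3]
Z=.034; C=[]
for i in range(1,n):
    x,y,w,h,a=st[i]; cx,cy=c[i]*k
    if 400<cx<500 and 140<cy<310 and a>5:
        pts=np.argwhere(l==i)[:,::-1]; 
        W=np.array([L(u,v,Z) for u,v in pts]); print("guide",c[i].round(1),a,W.min(0).round(4),W.max(0).round(4)); C.append((W.min(0)+W.max(0))/2)
if len(C)==4: print("bed centre",np.mean(C,0).round(4))
for nme,u,v,z in [("FL",401,96,.084),("FR",398,353,.084),("hoodFL",622,112,.118),("hoodFR",592,362,.118),("kl",580,135,.116),("kr",564,341,.116)]: print(nme,L(u/k,v/k,z).round(4))
# two-view heights
for nme,u,v,a,b in [("kl",580,135,648,116),("kr",564,341,547,217),("FL",401,96,565,60),("FR",398,353,427,180),("HSmid",412,482,311,320),("g TL",415,153,545,117)]:
    print("tri",nme,tri([(p,u/k,v/k,True),(s,80+a/2.857,130+b/2.857,False)]).round(4))
```

```text
guide [306.5 101.1] 74 [0.5191 0.0953 0.034 ] [0.5428 0.1148 0.034 ]
guide [301.9 184.9] 73 [ 0.5159 -0.0539  0.034 ] [ 0.5404 -0.0363  0.034 ]
FL [0.4461 0.1708 0.084 ]
FR [ 0.4427 -0.1092  0.084 ]
hoodFL [0.6706 0.1651 0.118 ]
hoodFR [ 0.6617 -0.1085  0.118 ]
kl [0.6245 0.1365 0.116 ]
kr [ 0.6244 -0.0828  0.116 ]
tri kl [0.6251 0.1366 0.114 ]
tri kr [ 0.6233 -0.0795  0.1219]
tri FL [0.4513 0.1773 0.0694]
tri FR [ 0.4469 -0.1077  0.0811]
tri HSmid [ 0.4614 -0.3338  0.0413]
tri g TL [0.4667 0.1156 0.0137]
```

Request:
move_arm(
  moves=[
    [0,0,55,0.013,0.364,0.149,0.085],
    [0,0,55,0.013,0.364,0.149,0.085],
    [0,0,55,0.013,0.364,0.149,0.085],
    [0,0,55,0.013,0.364,0.149,0.085],
    [0,0,55,0.013,0.364,0.149,0.085],
    [0,0,55,0.013,0.364,0.149,0.085],
    [0,0,55,0.013,0.364,0.149,0.085],
    [0,0,55,0.013,0.364,0.149,0.085],
    [0,0,55,0.013,0.364,0.149,0.085],
    [0,0,55,0.013,0.364,0.149,0.085],
  ],
)

```text
clock: 2.7
position: [0.4631, -0.3329, 0.2486]
ee_rot: [0.888, -0.461, -0.001, 0.0]
ft_force: [0.3, 1.4, 0.4]
grip_width: 0.994
```

Run:
```python
from h import *
import pickle
p,im=snap("wrist","pics/w2.png")
pickle.dump(p,open("pics/w2.pkl","wb"))
o=manip.get_obs(); print(o["position"],o["ee_rot"],o["joint_pos"].round(2))
cv2.imwrite("pics/w2b.png",cv2.resize(im,(800,600),interpolation=cv2.INTER_CUBIC))
```

```text
[ 0.46387245 -0.33200836  0.24943784] [ 8.88142156e-01 -4.59568300e-01 -6.62635202e-04 -2.22119853e-04] [-0.26  0.27  0.98  1.58 -0.22  1.41 -0.22]
```

View pics/w2b.png

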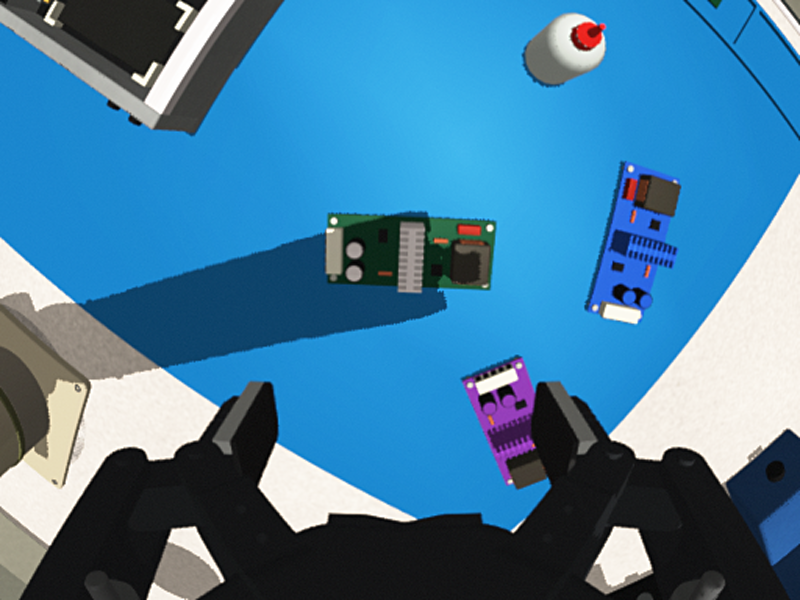

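Picture 4: board corners at (330,212), (496,220), (492,291) and (328,284). The heatsink top spans (400-423, 222-292).

Run:
```python
from h import *
import pickle
p=pickle.load(open("pics/w2.pkl","rb")); p1=pickle.load(open("pics/w1.pkl","rb"));k=1.5625
im=cv2.imread("pics/w2.png")
c=[onz(p,u/k,v/k,.010,True) for u,v in [(330,212),(496,220),(492,291),(328,284)]]
print("centre",np.mean(c,0).round(4)); 
for a,b in [(0,1),(3,2),(0,3),(1,2)]:
    d=c[b]-c[a]; print("edge",np.linalg.norm(d).round(4),np.degrees(np.arctan2(d[1],d[0])).round(2))
h=[onz(p,u/k,v/k,.045,True) for u,v in [(401,222),(424,222),(421,292),(398,292)]]
print("hs centre",np.mean(h,0).round(4),[np.linalg.norm(h[i]-h[(i+1)%4]).round(4) for i in range(4)])
# mask based check
b=im.astype(int); m=((b[:,:,0]<b[:,:,1]+25)).astype(np.uint8); m[:125]=0;m[200:]=0;m[:,:200]=0;m[:,330:]=0
m=cv2.morphologyEx(m,cv2.MORPH_CLOSE,np.ones((5,5)))
cs,_=cv2.findContours(m,cv2.RETR_EXTERNAL,cv2.CHAIN_APPROX_NONE); q=max(cs,key=cv2.contourArea)
W=np.array([onz(p,u,v,.010,True)[:2] for u,v in q[:,0]],np.float32); print("minrect",cv2.minAreaRect(W))
o=manip.get_obs(); X=R.from_quat(o["ee_rot"]).as_matrix(); print("tool x ang",np.degrees(np.arctan2(X[1,0],X[0,0])),o["position"])
print("tri hs",tri([(p,411/k,257/k,True),(p1,412/k,482/k,True)]).round(4))
print("tri TRcorner",tri([(p,492/k,291/k,True),(p1,435/k,513/k,True)]).round(4))
```

```text
centre [ 0.4621 -0.3432  0.01  ]
edge 0.1471 -57.51
edge 0.1508 -57.37
edge 0.0662 -148.59
edge 0.0658 -145.38
hs centre [ 0.4633 -0.3408  0.045 ] [np.float64(0.0185), np.float64(0.0587), np.float64(0.0192), np.float64(0.0587)]
minrect ((0.45865485072135925, -0.3425542712211609), (0.07003575563430786, 0.1511775255203247), 32.835025787353516)
tool x ang -54.71853137348892 [ 0.46387245 -0.33200836  0.24943784]
tri hs [ 0.4615 -0.3424  0.031 ]
tri TRcorner [ 0.488  -0.4135  0.0308]
```

Request:
move_arm(
  moves=[
    [0,0,2.6,0.007,0.0067,0.05,0.036],
    [0,0,2.6,0.007,0.0067,0.1,0.036],
    [0,0,2.6,0.007,0.0067,0.14,0.036],
    [0,0,2.6,0.007,0.0067,0.16,0.036],
    [0,0,2.6,0.007,0.0067,0.16,0.036],
    [0,0,2.6,0.007,0.0067,0.16,0.036],
  ],
)

```text
clock: 3.35
position: [0.4633, -0.3419, 0.0913]
ee_rot: [0.878, -0.479, 0.001, -0.001]
ft_force: [0.5, 0.5, 0.2]
grip_width: 0.425
```

Run:
```python
from h import *
import pickle
p,im=snap("wrist","pics/w3.png")
pickle.dump(p,open("pics/w3.pkl","wb"))
o=manip.get_obs(); X=R.from_quat(o["ee_rot"]).as_matrix(); print(o["position"],np.degrees(np.arctan2(X[1,0],X[0,0])),o["grip_width"]*.0854, X[:,2])
cv2.imwrite("pics/w3b.png",cv2.resize(im[100:390,100:420],(800,725),interpolation=cv2.INTER_CUBIC)[:600])
```

```text
[ 0.46343849 -0.34251533  0.09182628] -57.30352860432641 0.03602326750021165 [ 2.73054751e-03 -2.35606767e-04 -9.99996244e-01]
```

View pics/w3b.png

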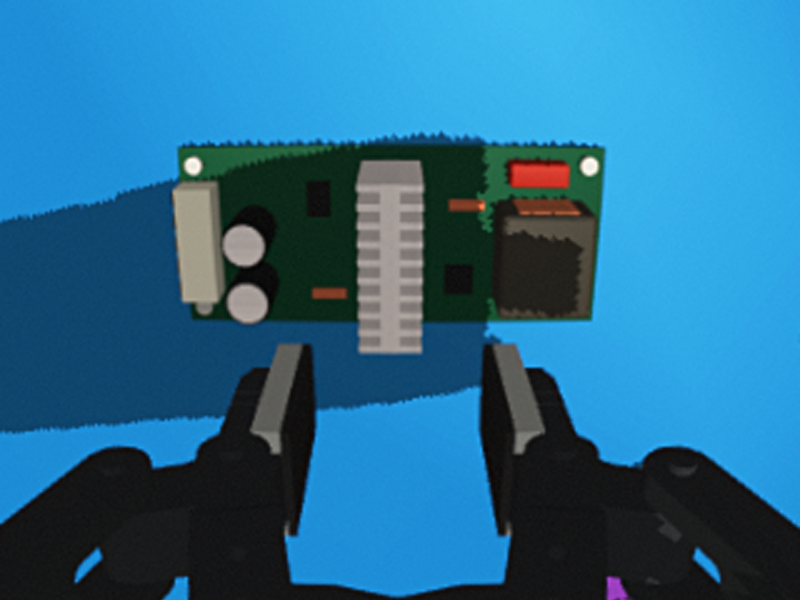

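Picture 5: the heatsink sits squarely between the pads, its top at crop (360-422, 185-353), with the jaw mid-line at 398.

Run:
```python
from h import *
import pickle
p=pickle.load(open("pics/w3.pkl","rb")); p2=pickle.load(open("pics/w2.pkl","rb")); k=2.5
f=lambda u,v,z:onz(p,100+u/k,100+v/k,z,True)
h=[f(u,v,.045) for u,v in [(357,185),(423,185),(422,353),(358,353)]]
print("hs",np.mean(h,0).round(4),[np.linalg.norm(h[i]-h[(i+1)%4]).round(4) for i in range(4)])
c=[f(u,v,.010) for u,v in [(179,147),(604,149),(591,321),(191,320)]]
print("centre",np.mean(c,0).round(4),[np.linalg.norm(c[i]-c[(i+1)%4]).round(4) for i in range(4)],[np.degrees(np.arctan2(*(b-a)[[1,0]])).round(2) for a,b in [(c[0],c[1]),(c[3],c[2]),(h[3],h[0]),(h[2],h[1])]])
print("hs height",tri([(p,100+390/k,100+353/k,True),(p2,410/1.5625,292/1.5625,True)]).round(4))
o=manip.get_obs(); X=R.from_quat(o["ee_rot"]).as_matrix()
print("tool shift",(X.T@(np.mean(h,0)-o["position"])).round(4),(X.T@(np.mean(c,0)-o["position"])).round(4),o["position"])
```

```text
hs [ 0.4592 -0.3436  0.045 ] [np.float64(0.0196), np.float64(0.0554), np.float64(0.0206), np.float64(0.0554)]
centre [ 0.4593 -0.3437  0.01  ] [np.float64(0.1486), np.float64(0.0655), np.float64(0.1504), np.float64(0.0659)] [np.float64(-57.62), np.float64(-57.45), np.float64(32.02), np.float64(33.06)]
hs height [ 0.4426 -0.3543  0.0606]
tool shift [-0.0014  0.0042  0.0468] [-0.0014  0.0043  0.0818] [ 0.46343849 -0.34251533  0.09182628]
```

Request:
move_arm(
  moves=[
    [0,0,0.2,-0.0014,0.0042,0.03,0.036],
    [0,0,0.2,-0.0014,0.0042,0.055,0.036],
    [0,0,0.2,-0.0014,0.0042,0.0715,0.036],
    [0,0,0.2,-0.0014,0.0042,0.0715,0.036],
    [0,0,0.2,-0.0014,0.0042,0.0715,0.036],
    [0,0,0.2,-0.0014,0.0042,0.0715,0.01],
    [0,0,0.2,-0.0014,0.0042,0.0715,0.01],
    [0,0,0.2,-0.0014,0.0042,0.0715,0.01],
    [0,0,0.2,-0.0014,0.0042,0.0715,0.01],
    [0,0,0.2,-0.0014,0.0042,0.0715,0.01],
  ],
  grip_force=50,
)

```text
clock: 4.4
position: [0.4584, -0.3445, 0.02]
ee_rot: [0.876, -0.482, 0.001, -0.0]
ft_force: [-1.8, 1.7, 7.1]
grip_width: 0.118
```

Run:
```python
from h import *
p,im=snap("wrist","pics/w4.png"); s,im2=snap("scene","pics/s4.png")
o=manip.get_obs(); print(o["position"],o["ft_force"],o["grip_width"])
a=cv2.resize(im[120:390,120:400],(500,482),interpolation=cv2.INTER_CUBIC)
b=cv2.resize(im2[190:310,130:205],(300,480),interpolation=cv2.INTER_CUBIC)
cv2.imwrite("pics/w4b.png",np.hstack([a[:480],b]))
```

```text
[ 0.45844633 -0.34452463  0.02002397] [-1.60314213  2.0280597   7.60431023] 0.11461201042361825
```

View pics/w4b.png

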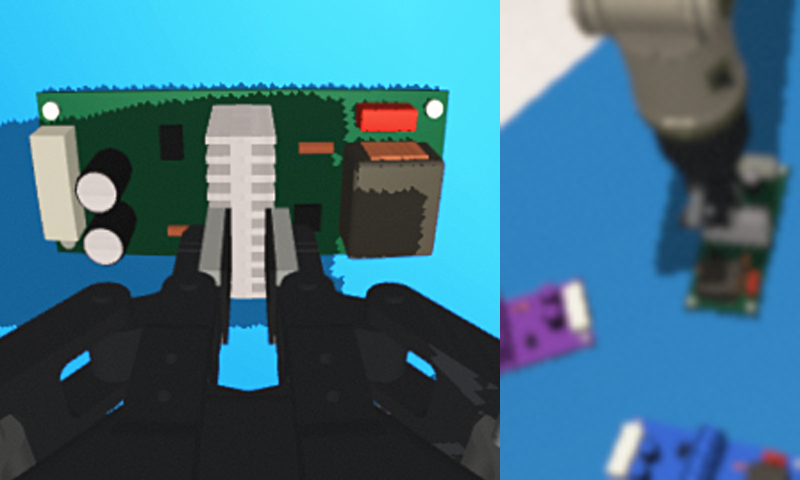

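Picture 6: the pads straddle the heatsink around its middle and near end, but the opening equals the commanded 10 mm. I'll command fully shut to see whether they stop on metal.

Request:
move_arm(
  moves=[
    [0,0,0,0,0,0,0],
    [0,0,0,0,0,0,0],
    [0,0,0,0,0,0,0],
    [0,0,0,0,0,0,0],
  ],
  grip_force=60,
)

```text
clock: 4.9
position: [0.4584, -0.3446, 0.0198]
ee_rot: [0.876, -0.482, 0.001, -0.0]
ft_force: [-0.2, 1.1, 7.4]
grip_width: 0.002
```

Run:
```python
from h import *
p,im=snap("wrist","pics/w5.png"); s,im2=snap("side","pics/s5.png")
o=manip.get_obs(); print(o["position"],o["ft_force"],o["grip_width"])
print("tcp px",proj(p,o["position"],True))
print("side tcp px",proj(s,o["position"]))
a=cv2.resize(im[120:390,120:400],(500,482),interpolation=cv2.INTER_CUBIC)
cv2.imwrite("pics/w5b.png",a)
```

```text
[ 0.45840546 -0.34462909  0.01973721] [-1.48873092  0.87948819  7.00586839] -0.0047921923692289545
tcp px (np.float64(256.6056831565099), np.float64(228.96282119928168))
side tcp px (np.float64(296.39244988010535), np.float64(173.0007371372228))
```

View pics/w5b.png

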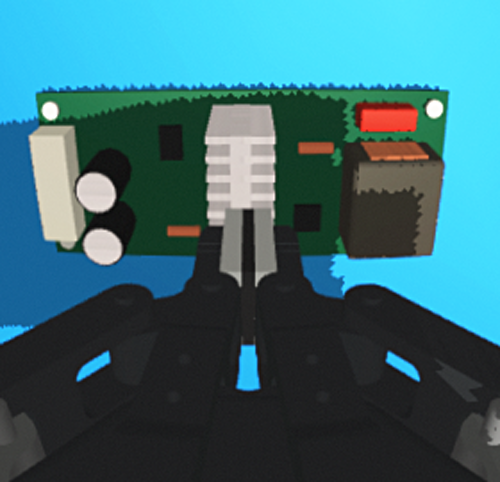

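Picture 7: the shut fingers hide the heatsink's near half, so the tips lie above its top. Their visible tip is about 135 mm below the camera, not the 167 mm the reported TCP implies. The steady 7 N upward suggests the tips rest on the heatsink, so I'll rise in small steps to check contact.

Request:
move_arm(
  moves=[
    [0,0,0,0,0,-0.002,0],
    [0,0,0,0,0,-0.002,0],
  ],
)

```text
clock: 5.2
position: [0.4578, -0.3444, 0.021]
ee_rot: [0.876, -0.482, 0.0, -0.0]
ft_force: [-0.1, -0.6, 0.1]
grip_width: -0.002
```

Request:
move_arm(
  moves=[
    [0,0,0,0,0,-0.003,0],
    [0,0,0,0,0,-0.003,0],
  ],
)

```text
clock: 5.4
position: [0.4577, -0.3443, 0.0238]
ee_rot: [0.876, -0.482, 0.0, -0.0]
ft_force: [-0.7, -0.8, 0.3]
grip_width: 0.002
```

Request:
move_arm(
  moves=[
    [0,0,0,0,0,-0.02,0.036],
    [0,0,0,0,0,-0.02,0.036],
    [0,0,0,0,0,-0.02,0.036],
    [0,0,0,0,0,-0.02,0.036],
  ],
)

```text
clock: 5.8
position: [0.4574, -0.3439, 0.0429]
ee_rot: [0.876, -0.482, -0.0, -0.0]
ft_force: [-0.1, -0.5, 0.4]
grip_width: 0.419
```

Run:
```python
from h import *
import pickle
p,im=snap("wrist","pics/w6.png"); s,im2=snap("side","pics/s6.png"); sc,im3=snap("scene","pics/c6.png")
o=manip.get_obs(); print(o["position"],o["ft_force"],o["grip_width"])
pickle.dump((p,o),open("pics/w6.pkl","wb"))
u,v=map(int,proj(s,o["position"])); print("side",u,v); b=cv2.resize(im2[v-60:v+40,u-65:u+65],(650,500),interpolation=cv2.INTER_CUBIC)
for dz,c in [(0,(0,0,255)),(.03,(0,255,255))]:
    q=proj(s,o["position"]+[0,0,dz]); cv2.circle(b,(int((q[0]-u+65)*5),int((q[1]-v+60)*5)),4,c,2)
cv2.imwrite("pics/s6b.png",b)
```

```text
[ 0.45724085 -0.34399712  0.04290504] [-0.60504547 -0.4122389  -0.27990317] 0.41733120305793625
side 296 168
```

View pics/s6b.png

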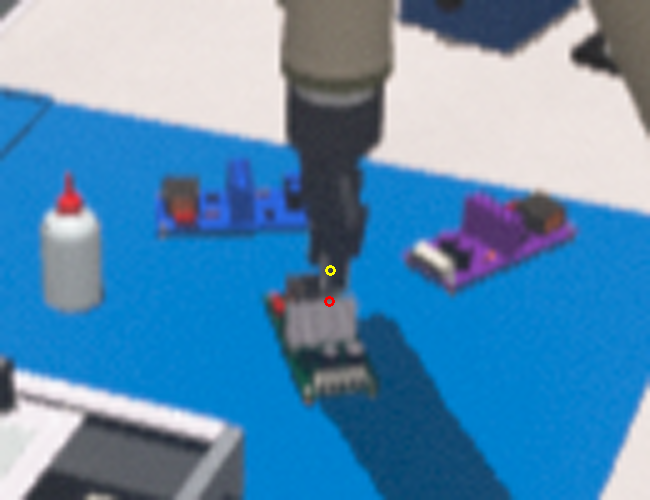

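Picture 8: the fingers are above the heatsink, whose top is well over the bench. The force dropped to 0 after a 1–2 mm rise, so the shut tips touched the heatsink top (z 45 mm) at reported TCP z 20 mm. The reported TCP therefore lies about 25 mm below the real tips, and I need to descend to reported z of about −5 mm.

Request:
move_arm(
  moves=[
    [0,0,0,0.0005,-0.0015,0.02,0.036],
    [0,0,0,0.0005,-0.0015,0.03,0.036],
    [0,0,0,0.0005,-0.0015,0.034,0.036],
    [0,0,0,0.0005,-0.0015,0.034,0.036],
  ],
)

```text
clock: 6.35
position: [0.4586, -0.3437, 0.0089]
ee_rot: [0.876, -0.482, -0.001, 0.0]
ft_force: [0.0, 0.9, -0.6]
grip_width: 0.422
```

Request:
move_arm(
  moves=[
    [0,0,0,0,0,0.007,0.036],
    [0,0,0,0,0,0.012,0.036],
    [0,0,0,0,0,0.012,0.036],
  ],
)

```text
clock: 6.65
position: [0.4588, -0.3435, -0.0032]
ee_rot: [0.876, -0.482, -0.0, -0.0]
ft_force: [-0.7, 0.4, -0.5]
grip_width: 0.419
```

No contact on the way down. Now I'll close.

Request:
move_arm(
  moves=[
    [0,0,0,0,0,0.001,0.0],
    [0,0,0,0,0,0.001,0.0],
    [0,0,0,0,0,0.001,0.0],
    [0,0,0,0,0,0.001,0.0],
    [0,0,0,0,0,0.001,0.0],
    [0,0,0,0,0,0.001,0.0],
  ],
  grip_force=50,
)

```text
clock: 7.25
position: [0.4592, -0.3439, -0.0035]
ee_rot: [0.876, -0.482, 0.0, -0.0]
ft_force: [0.1, 0.3, 0.4]
grip_width: 0.223
```

Request:
move_arm(
  moves=[
    [0,0,0,0,0,-0.02,0.0],
    [0,0,0,0,0,-0.06,0.0],
    [0,0,0,0,0,-0.1,0.0],
    [0,0,0,0,0,-0.14,0.0],
    [0,0,0,0,0,-0.18,0.0],
    [0,0,0,0,0,-0.22,0.0],
    [0,0,0,0,0,-0.22,0.0],
    [0,0,0,0,0,-0.22,0.0],
  ],
)

```text
clock: 8.05
position: [0.4591, -0.3436, 0.2163]
ee_rot: [0.876, -0.482, 0.0, -0.0]
ft_force: [-0.1, -0.5, -3.1]
grip_width: 0.219
```

Request:
move_arm(
  moves=[
    [0,0,-57.6,-0.201,-0.176,-0.084,0.0],
    [0,0,-57.6,-0.201,-0.176,-0.084,0.0],
    [0,0,-57.6,-0.201,-0.176,-0.084,0.0],
    [0,0,-57.6,-0.201,-0.176,-0.084,0.0],
    [0,0,-57.6,-0.201,-0.176,-0.084,0.0],
    [0,0,-57.6,-0.201,-0.176,-0.084,0.0],
    [0,0,-57.6,-0.201,-0.176,-0.084,0.0],
    [0,0,-57.6,-0.201,-0.176,-0.084,0.0],
    [0,0,-57.6,-0.201,-0.176,-0.084,0.0],
    [0,0,-57.6,-0.201,-0.176,-0.084,0.0],
  ],
)

```text
clock: 9.05
position: [0.4995, -0.0807, 0.2996]
ee_rot: [1.0, -0.002, -0.001, 0.0]
ft_force: [0.3, -0.0, -3.2]
grip_width: 0.222
```

Run:
```python
from h import *
import pickle
p,im=snap("wrist","pics/w7.png"); o=manip.get_obs(); pickle.dump((p,o),open("pics/w7.pkl","wb"))
X=R.from_quat(o["ee_rot"]).as_matrix(); print(o["position"],np.degrees(np.arctan2(X[1,0],X[0,0])),o["joint_velocities"].round(3))
cv2.imwrite("pics/w7b.png",cv2.resize(im[0:300,100:500],(800,600),interpolation=cv2.INTER_CUBIC))
```

```text
[ 0.49963641 -0.08065165  0.29982337] -0.21940349275565837 [-0.001 -0.003 -0.003 -0.009  0.     0.002  0.008]
```

View pics/w7b.png

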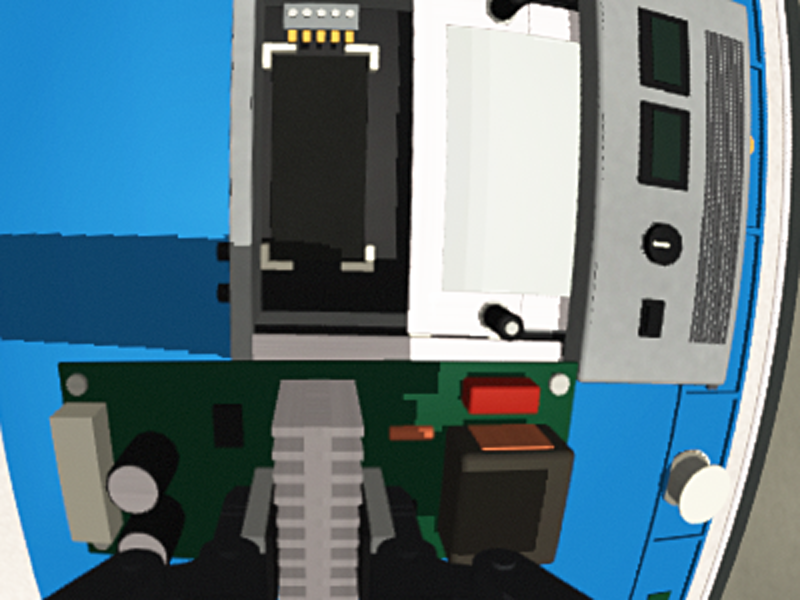

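Picture 9: guides' outer corners are at crop (262,44), (379,44), (260,269) and (376,270), and the knob top at (510,326). The board is held level, its far edge running (59,363) to (576,363).

Run:
```python
from h import *
import pickle
p,o=pickle.load(open("pics/w7.pkl","rb")); p1=pickle.load(open("pics/w1.pkl","rb"))
f=lambda u,v,z:onz(p,100+u/2-.25,v/2-.25,z,True)
out=[f(u,v,.034) for u,v in [(262,44),(379,44),(376,270),(260,269)]]
inn=[f(u,v,.034) for u,v in [(271,52),(370,52),(367,262),(268,261)]]
A=lambda a,b:np.degrees(np.arctan2(*(b-a)[[1,0]])).round(2)
for n,c in (("out",out),("in",inn)):
    print(n,"centre",np.mean(c,0).round(4),[np.linalg.norm(c[i]-c[(i+1)%4]).round(4) for i in range(4)],"ang",A(c[3],c[0]),A(c[2],c[1]),A(c[0],c[1]),A(c[3],c[2]))
for a,b in [((262,44),(415,153)),((379,44),(488,153)),((260,269),(412,292)),((376,270),(480,292))]:
    print("guide tri",tri([(p,100+a[0]/2-.25,a[1]/2-.25,True),(p1,b[0]/1.5625-.2,b[1]/1.5625-.2,True)]).round(4))
# front wall, hood
for n,u,v,z in [("FWinner top a",254,20,.084),("FWin b",252,330,.084),("FWout a",233,20,.084),("FWout b",231,340,.084),("kr",512,327,.116)]: print(n,f(u,v,z).round(4))
# board in hand
for z in (.305,.313,.32):
    c=[f(u,v,z) for u,v in [(59,363),(576,363),(90,553)]]
    X=R.from_quat(o["ee_rot"]).as_matrix()
    ctr=c[1]/2+c[2]/2
    print(z,"len",np.linalg.norm(c[0]-c[1]).round(4),np.linalg.norm(c[0]-c[2]).round(4),"ang",A(c[0],c[1]),"centre rel tool",(X.T@(ctr-o["position"])).round(4))
    t=np.mean([f(u,v,z+.035) for u,v in [(273,434),(364,434)]],0); print("  hs far end rel tool (expect y -27)",(X.T@(t-o["position"])).round(4))
```

```text
out centre [0.5011 0.0305 0.034 ] [np.float64(0.0838), np.float64(0.1682), np.float64(0.0847), np.float64(0.1673)] ang 88.95 89.27 -0.19 -0.77
in centre [0.5009 0.0301 0.034 ] [np.float64(0.0708), np.float64(0.1559), np.float64(0.0721), np.float64(0.155)] ang 88.69 89.17 -0.19 -0.86
guide tri [0.4612 0.1121 0.0425]
guide tri [0.5443 0.114  0.0347]
guide tri [ 0.4579 -0.0526  0.032 ]
guide tri [ 0.5435 -0.0558  0.0187]
FWinner top a [0.4599 0.1178 0.084 ]
FWin b [ 0.456  -0.0877  0.084 ]
FWout a [0.4464 0.1186 0.084 ]
FWout b [ 0.4417 -0.0944  0.084 ]
kr [ 0.6207 -0.0785  0.116 ]
0.305 len 0.1559 0.0674 ang -0.26 centre rel tool [-0.0001  0.0021 -0.0052]
  hs far end rel tool (expect y -27) [ 0.0002 -0.0238 -0.0402]
0.313 len 0.1482 0.064 ang -0.26 centre rel tool [-0.0001 -0.0018 -0.0132]
  hs far end rel tool (expect y -27) [ 0.0002 -0.0271 -0.0482]
0.32 len 0.1414 0.0611 ang -0.26 centre rel tool [-0.0001 -0.0051 -0.0202]
  hs far end rel tool (expect y -27) [ 0.0002 -0.03   -0.0552]
```

Request:
move_arm(
  moves=[
    [0,0,90.8,0.001,-0.02,0.0,0.0],
    [0,0,90.8,0.001,-0.04,0.0,0.0],
    [0,0,90.8,0.001,-0.06,0.0,0.0],
    [0,0,90.8,0.001,-0.08,0.0,0.0],
    [0,0,90.8,0.001,-0.111,0.0,0.0],
    [0,0,90.8,0.001,-0.111,0.02,0.0],
    [0,0,90.8,0.001,-0.111,0.04,0.0],
    [0,0,90.8,0.001,-0.111,0.06,0.0],
    [0,0,90.8,0.001,-0.111,0.08,0.0],
    [0,0,90.8,0.001,-0.111,0.1,0.0],
  ],
)

```text
clock: 10.1
position: [0.5009, 0.0306, 0.1994]
ee_rot: [0.729, -0.685, -0.0, 0.0]
ft_force: [0.4, 0.1, -3.3]
grip_width: 0.22
```

```bash
cat > st.py <<'E'
from h import *
import sys
o=manip.get_obs(); X=R.from_quat(o["ee_rot"]).as_matrix()
print(o["clock"],o["position"].round(4),"ang",np.degrees(np.arctan2(X[1,0],X[0,0])).round(2),"z",X[:,2].round(4),"f",o["ft_force"].round(1),"w",round(o["grip_width"]*.0854,4))
if len(sys.argv)>3: print("tool shift",(X.T@(np.array(sys.argv[1:4],float)-o["position"])).round(4))
E
python3 st.py 0.5005 0.0303 0.10
```

```text
10.1 [0.5009 0.0306 0.1994] ang -86.46 z [-2.e-04  1.e-04 -1.e+00] f [ 0.4  0.1 -3.3] w 0.0188
tool shift [0.0002 0.0004 0.0994]
```

Request:
move_arm(
  moves=[
    [0,0,4.5,0.0002,0.0004,0.03,0.0],
    [0,0,4.5,0.0002,0.0004,0.06,0.0],
    [0,0,4.5,0.0002,0.0004,0.09,0.0],
    [0,0,4.5,0.0002,0.0004,0.11,0.0],
    [0,0,4.5,0.0002,0.0004,0.12,0.0],
    [0,0,4.5,0.0002,0.0004,0.12,0.0],
    [0,0,4.5,0.0002,0.0004,0.12,0.0],
  ],
)

```text
clock: 10.8
position: [0.5013, 0.0308, 0.0813]
ee_rot: [-0.704, 0.71, -0.0, 0.0]
ft_force: [0.6, 0.5, -2.5]
grip_width: 0.221
```

```bash
python3 st.py 0.5005 0.0303 0.0165
```

```text
10.8 [0.5013 0.0308 0.0813] ang -90.51 z [ 9.e-04  1.e-04 -1.e+00] f [ 0.6  0.5 -2.5] w 0.0189
tool shift [0.0005 0.0008 0.0648]
```

Request:
move_arm(
  moves=[
    [0,0,0.5,0.0005,0.0006,0.02,0.0],
    [0,0,0.5,0.0005,0.0006,0.035,0.0],
    [0,0,0.5,0.0005,0.0006,0.048,0.0],
    [0,0,0.5,0.0005,0.0006,0.056,0.0],
    [0,0,0.5,0.0005,0.0006,0.06,0.0],
    [0,0,0.5,0.0005,0.0006,0.06,0.0],
  ],
)

```text
clock: 11.4
position: [0.5002, 0.0305, 0.0205]
ee_rot: [-0.701, 0.713, 0.0, -0.0]
ft_force: [0.2, -0.2, -2.9]
grip_width: 0.222
```

Request:
move_arm(
  moves=[
    [0,0,0,0,0,0.002,0.0],
    [0,0,0,0,0,0.004,0.0],
    [0,0,0,0,0,0.0045,0.0],
  ],
)

```text
clock: 11.7
position: [0.5005, 0.0306, 0.0165]
ee_rot: [-0.701, 0.713, -0.0, 0.0]
ft_force: [-3.7, -0.2, 7.9]
grip_width: 0.223
```

Touchdown came at the expected height. I'll release and rise a little, then check.

Request:
move_arm(
  moves=[
    [0,0,0,0,0,-0.0005,0.036],
    [0,0,0,0,0,-0.0005,0.036],
    [0,0,0,0,0,-0.0005,0.036],
    [0,0,0,0,0,-0.0005,0.036],
    [0,0,0,0,0,-0.02,0.036],
    [0,0,0,0,0,-0.06,0.036],
    [0,0,0,0,0,-0.1,0.036],
    [0,0,0,0,0,-0.15,0.036],
    [0,0,0,0,0,-0.19,0.036],
    [0,0,0,0,0,-0.19,0.036],
  ],
)

```text
clock: 12.7
position: [0.5028, 0.0307, 0.2114]
ee_rot: [-0.701, 0.713, -0.002, 0.004]
ft_force: [1.3, -0.2, -0.3]
grip_width: 0.422
```

```bash
python3 st.py
python3 - <<'E'
from h import *
import pickle
p,im=snap("wrist","pics/w8.png"); o=manip.get_obs(); pickle.dump((p,o),open("pics/w8.pkl","wb"))
cv2.imwrite("pics/w8b.png",cv2.resize(im,(800,600),interpolation=cv2.INTER_CUBIC))
E
```

```text
12.7 [0.5028 0.0307 0.2114] ang -90.98 z [ 0.0081  0.0033 -1.    ] f [ 1.3 -0.2 -0.3] w 0.036
```

View pics/w8b.png

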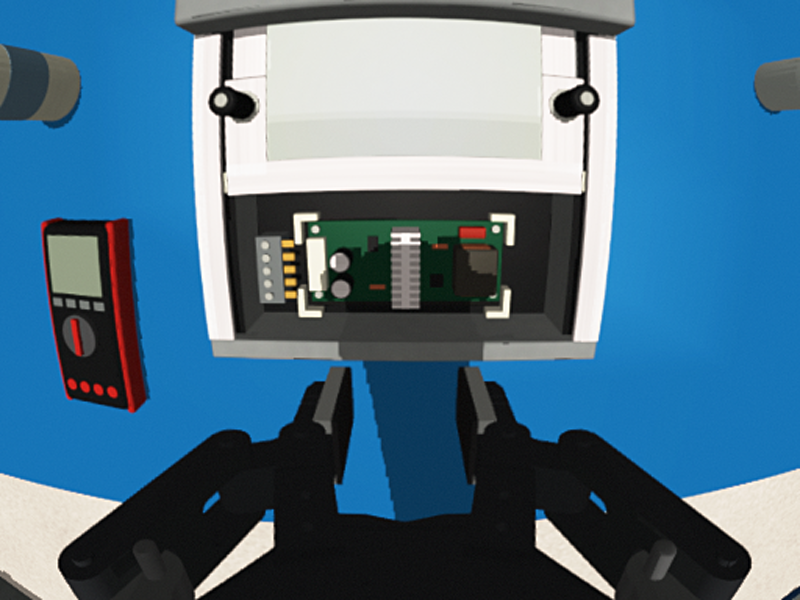

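Picture 10: the board lies inside the four guides at (295-515, 212-318), with its connector beside the terminal block at (270,270). Knob tops are at (220,101) and (590,100). I'll measure those and the board.

```bash
cat >> h.py <<'E'
YAW=-0.0185; ORG=np.array([.579,.029])
def T(X,Y,z): c,s=np.cos(YAW),np.sin(YAW); return np.array([ORG[0]+c*X-s*Y,ORG[1]+s*X+c*Y,z])
def Ti(w): c,s=np.cos(YAW),np.sin(YAW); d=np.asarray(w)[:2]-ORG; return np.array([c*d[0]+s*d[1],-s*d[0]+c*d[1]])
E
python3 - <<'E'
from h import *
import pickle
p,o=pickle.load(open("pics/w8.pkl","rb")); k=1.5625
f=lambda u,v,z:onz(p,u/k-.2,v/k-.2,z,True)
print("knobs tester", Ti(f(219,101,.116)).round(4),Ti(f(590,100,.116)).round(4))
print("cover front edge",Ti(f(228,172,.077)).round(4),Ti(f(583,172,.077)).round(4))
print("cover front edge low",Ti(f(227,193,.070)).round(4),Ti(f(583,193,.070)).round(4))
print("hood low edge",Ti(f(182,32,.118)).round(4),Ti(f(632,28,.118)).round(4))
print("front wall",Ti(f(213,342,.084)).round(4),Ti(f(597,343,.084)).round(4))
g=[f(u,v,.034) for u,v in [(294,214),(515,214),(509,318),(300,317)]]; print("guides centre",Ti(np.mean(g,0)).round(4))
b=[f(u,v,.030) for u,v in [(308,220),(502,220),(500,303),(308,303)]]; print("board centre",Ti(np.mean(b,0)).round(4), [np.linalg.norm(b[i]-b[(i+1)%4]).round(4) for i in range(4)])
h=[f(u,v,.065) for u,v in [(392,246),(419,246),(420,308),(391,308)]]; print("hs",Ti(np.mean(h,0)).round(4))
X=R.from_quat(o["ee_rot"]).as_matrix()
for n,q in (("above left gap",T(.072,.107,.16)),("left",T(.072,.107,.065))): print(n,q.round(4),"tool shift",(X.T@(q-o["position"])).round(4))
E
```

```text
knobs tester [0.0411 0.1077] [ 0.0419 -0.1091]
cover front edge [-0.0023  0.1183] [-0.0019 -0.1211]
cover front edge low [-0.017   0.1225] [-0.0166 -0.1246]
hood low edge [0.0881 0.1327] [ 0.0915 -0.1376]
front wall [-0.1225  0.1387] [-0.1227 -0.1412]
guides centre [-0.0787 -0.0007]
board centre [-0.076  -0.0007] [np.float64(0.1483), np.float64(0.0665), np.float64(0.1534), np.float64(0.0666)]
hs [-0.0796 -0.0015]
above left gap [0.653  0.1346 0.16  ] tool shift [-0.1063 -0.1495  0.0494]
left [0.653  0.1346 0.065 ] tool shift [-0.1061 -0.149   0.1444]
```

Request:
move_arm(
  moves=[
    [0,0,0,-0.03,-0.042,0.0,0.0],
    [0,0,0,-0.06,-0.084,0.01,0.0],
    [0,0,0,-0.09,-0.126,0.03,0.0],
    [0,0,0,-0.106,-0.1495,0.05,0.0],
    [0,0,0,-0.106,-0.1495,0.05,0.0],
    [0,0,0,-0.106,-0.1495,0.05,0.0],
  ],
)

```text
clock: 13.35
position: [0.6505, 0.1334, 0.1531]
ee_rot: [-0.701, 0.713, 0.0, -0.002]
ft_force: [0.0, -0.4, 0.4]
grip_width: 0.001
```

```bash
python3 st.py 0.653 0.1346 0.065
```

```text
13.35 [0.6505 0.1334 0.1531] ang -90.96 z [-0.004  -0.0027 -1.    ] f [ 0.  -0.4  0.4] w 0.0001
tool shift [-0.0015 -0.0029  0.0881]
```

Request:
move_arm(
  moves=[
    [0,0,0,-0.001,-0.0015,0.03,0.0],
    [0,0,0,-0.001,-0.0015,0.05,0.0],
    [0,0,0,-0.001,-0.0015,0.07,0.0],
    [0,0,0,-0.001,-0.0015,0.085,0.0],
    [0,0,0,-0.001,-0.0015,0.087,0.0],
    [0,0,0,-0.001,-0.0015,0.087,0.0],
  ],
)

```text
clock: 13.95
position: [0.6529, 0.1345, 0.0697]
ee_rot: [-0.701, 0.713, -0.0, 0.0]
ft_force: [-0.1, -0.0, 0.1]
grip_width: 0.002
```

```bash
cat >> st.py <<'E'
print("tester TCP",Ti(o["position"]).round(4))
E
python3 st.py
python3 - <<'E'
from h import *
p,im=snap("wrist","pics/w9.png"); s,im2=snap("scene","pics/s9.png")
b=cv2.resize(im2[140:260,220:360],(500,428),interpolation=cv2.INTER_CUBIC)
a=cv2.resize(im[120:384,100:400],(486,428),interpolation=cv2.INTER_CUBIC)
cv2.imwrite("pics/w9b.png",cv2.resize(np.hstack([a,b]),(800,347)))
E
```

```text
13.95 [0.6529 0.1345 0.0697] ang -90.99 z [ 6.e-04  3.e-04 -1.e+00] f [-0.1 -0.   0.1] w 0.0002
tester TCP [0.0719 0.1069]
```

View pics/w9b.png

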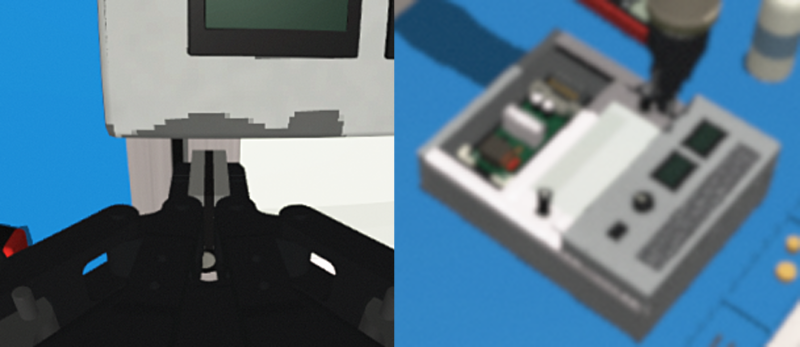

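Picture 11: the shut fingers stand in the gap behind the left knob, clear of the hood. First small push on the left, tool +y being toward the front.

Request:
move_arm(
  moves=[
    [0,0,0,0,0.003,0.005,0],
    [0,0,0,0,0.006,0.005,0],
    [0,0,0,0,0.008,0.005,0],
    [0,0,0,0,0.01,0.005,0],
    [0,0,0,0,0.012,0.005,0],
    [0,0,0,0,0.014,0.005,0],
    [0,0,0,0,0.016,0.005,0],
  ],
)

```text
clock: 14.75
position: [0.637, 0.1352, 0.0642]
ee_rot: [-0.701, 0.713, -0.0, 0.0]
ft_force: [2.1, -0.1, 0.4]
grip_width: -0.001
```

```bash
python3 st.py
```

```text
14.75 [0.637  0.1352 0.0642] ang -90.96 z [ 7.e-04  1.e-04 -1.e+00] f [ 2.1 -0.1  0.4] w -0.0001
tester TCP [0.056  0.1072]
```

Request:
move_arm(
  moves=[
    [0,0,0,0,-0.012,0,0],
    [0,0,0,0.045,-0.012,0,0],
    [0,0,0,0.09,-0.012,0,0],
    [0,0,0,0.135,-0.012,0,0],
    [0,0,0,0.18,-0.012,0,0],
    [0,0,0,0.214,-0.012,0,0],
    [0,0,0,0.214,-0.008,0,0],
    [0,0,0,0.214,-0.003,0,0],
    [0,0,0,0.214,0.001,0,0],
    [0,0,0,0.214,0.004,0,0],
  ],
)

```text
clock: 15.75
position: [0.6295, -0.0767, 0.0641]
ee_rot: [-0.702, 0.712, 0.0, 0.001]
ft_force: [2.4, 0.7, -0.1]
grip_width: -0.0
```

```bash
python3 st.py
```

```text
15.75 [ 0.6295 -0.0767  0.0641] ang -90.81 z [ 7.e-04  9.e-04 -1.e+00] f [ 2.4  0.7 -0.1] w -0.0
tester TCP [ 0.0524 -0.1047]
```

Request:
move_arm(
  moves=[
    [0,0,0,0,-0.012,0,0],
    [0,0,0,-0.045,-0.012,0,0],
    [0,0,0,-0.09,-0.012,0,0],
    [0,0,0,-0.135,-0.012,0,0],
    [0,0,0,-0.18,-0.012,0,0],
    [0,0,0,-0.214,-0.012,0,0],
    [0,0,0,-0.214,-0.006,0,0],
    [0,0,0,-0.214,0,0,0],
    [0,0,0,-0.214,0.005,0,0],
    [0,0,0,-0.214,0.01,0,0],
  ],
)

```text
clock: 16.75
position: [0.6225, 0.1341, 0.0641]
ee_rot: [-0.701, 0.714, -0.0, 0.0]
ft_force: [0.6, -1.0, -1.1]
grip_width: -0.003
```

```bash
python3 st.py
```

```text
16.75 [0.6225 0.1341 0.0641] ang -91.06 z [ 2.e-04 -2.e-04 -1.e+00] f [ 0.6 -1.  -1.1] w -0.0002
tester TCP [0.0415 0.1059]
```

Request:
move_arm(
  moves=[
    [0,0,0,0,-0.014,0,0],
    [0,0,0,0.045,-0.014,0,0],
    [0,0,0,0.09,-0.014,0,0],
    [0,0,0,0.135,-0.014,0,0],
    [0,0,0,0.18,-0.014,0,0],
    [0,0,0,0.214,-0.014,0,0],
    [0,0,0,0.214,-0.007,0,0],
    [0,0,0,0.214,-0.001,0,0],
    [0,0,0,0.214,0.005,0,0],
    [0,0,0,0.214,0.01,0,0],
  ],
)

```text
clock: 17.75
position: [0.6096, -0.0767, 0.0644]
ee_rot: [-0.702, 0.712, -0.0, 0.001]
ft_force: [4.5, -0.4, 2.7]
grip_width: 0.0
```

```bash
python3 st.py
```

```text
17.75 [ 0.6096 -0.0767  0.0644] ang -90.84 z [ 1.5e-03  9.0e-04 -1.0e+00] f [ 4.5 -0.4  2.7] w 0.0
tester TCP [ 0.0325 -0.1051]
```

```bash
cat > kn.py <<'E'
from h import *
import sys
# dark knob top search along its track: darkest white-background blob in the scene/side view
Y=float(sys.argv[1])
for cam in sys.argv[2:]:
    p,im=snap(cam,f"pics/k_{cam}.png"); g=cv2.cvtColor(im,cv2.COLOR_BGR2GRAY)
    g3=cv2.resize(g,None,fx=3,fy=3,interpolation=cv2.INTER_CUBIC)
    out=[]
    for X in np.arange(-.075,.060,.003):
        a=[]
        for z in np.linspace(.085,.112,8):
            u,v=proj(p,T(X,Y,z)); a.append(g3[int(3*v+1),int(3*u+1)] if 0<=u<511 and 0<=v<383 else 255)
        out.append((round(X*1000),int(np.mean(a))))
    print(cam,*[f"{x}:{m}" for x,m in out])
E
python3 kn.py .107 scene side
```

```text
scene -75:110 -72:108 -69:103 -66:101 -63:100 -60:109 -57:118 -54:125 -51:130 -48:119 -45:123 -42:125 -39:134 -36:147 -33:166 -30:192 -27:210 -24:223 -21:229 -18:230 -15:229 -12:228 -9:226 -6:222 -3:220 0:218 3:218 6:217 9:205 12:176 15:129 18:85 21:53 24:41 27:48 30:81 33:128 36:175 39:202 42:213 45:212 48:204 51:191 54:183 57:178
side -75:54 -72:48 -69:47 -66:50 -63:66 -60:94 -57:122 -54:148 -51:182 -48:217 -45:235 -42:240 -39:239 -36:231 -33:227 -30:224 -27:219 -24:216 -21:215 -18:217 -15:221 -12:224 -9:224 -6:225 -3:226 0:226 3:227 6:227 9:222 12:153 15:78 18:54 21:62 24:69 27:64 30:84 33:143 36:213 39:234 42:229 45:229 48:229 51:229 54:229 57:228
```

Left knob is at x ≈ 22 mm in both views, right in step at about 12 mm. I'll go on alternating, 20 mm per stroke.

Request:
move_arm(
  moves=[
    [0,0,0,0,-0.014,0,0],
    [0,0,0,-0.045,-0.014,0,0],
    [0,0,0,-0.09,-0.014,0,0],
    [0,0,0,-0.135,-0.014,0,0],
    [0,0,0,-0.18,-0.014,0,0],
    [0,0,0,-0.214,-0.014,0,0],
    [0,0,0,-0.214,-0.007,0,0],
    [0,0,0,-0.214,-0.001,0,0],
    [0,0,0,-0.214,0.005,0,0],
    [0,0,0,-0.214,0.01,0,0],
  ],
)

```text
clock: 18.85
position: [0.6023, 0.1343, 0.0639]
ee_rot: [-0.701, 0.714, -0.0, -0.0]
ft_force: [1.3, 0.6, -1.0]
grip_width: 0.002
```

Request:
move_arm(
  moves=[
    [0,0,0,0,-0.014,0,0],
    [0,0,0,0.045,-0.014,0,0],
    [0,0,0,0.09,-0.014,0,0],
    [0,0,0,0.135,-0.014,0,0],
    [0,0,0,0.18,-0.014,0,0],
    [0,0,0,0.214,-0.014,0,0],
    [0,0,0,0.214,-0.007,0,0],
    [0,0,0,0.214,-0.001,0,0],
    [0,0,0,0.214,0.005,0,0],
    [0,0,0,0.214,0.01,0,0],
  ],
)

```text
clock: 19.85
position: [0.5895, -0.0765, 0.0644]
ee_rot: [-0.702, 0.712, -0.0, 0.001]
ft_force: [4.4, -0.1, 2.3]
grip_width: 0.002
```

```bash
python3 st.py;python3 kn.py .107 side
```

```text
19.85 [ 0.5895 -0.0765  0.0644] ang -90.84 z [ 1.3e-03  7.0e-04 -1.0e+00] f [ 4.4 -0.1  2.3] w 0.0001
tester TCP [ 0.0124 -0.1053]
side -75:140 -72:167 -69:202 -66:227 -63:240 -60:238 -57:235 -54:231 -51:226 -48:220 -45:217 -42:215 -39:214 -36:213 -33:213 -30:213 -27:213 -24:212 -21:213 -18:217 -15:220 -12:221 -9:196 -6:114 -3:59 0:58 3:68 6:65 9:68 12:123 15:189 18:226 21:228 24:228 27:227 30:228 33:228 36:228 39:228 42:228 45:228 48:228 51:228 54:227 57:227
```

Request:
move_arm(
  moves=[
    [0,0,0,0,-0.014,0,0],
    [0,0,0,-0.045,-0.014,0,0],
    [0,0,0,-0.09,-0.014,0,0],
    [0,0,0,-0.135,-0.014,0,0],
    [0,0,0,-0.18,-0.014,0,0],
    [0,0,0,-0.214,-0.014,0,0],
    [0,0,0,-0.214,-0.007,0,0],
    [0,0,0,-0.214,-0.001,0,0],
    [0,0,0,-0.214,0.005,0,0],
    [0,0,0,-0.214,0.01,0,0],
  ],
)

```text
clock: 20.9
position: [0.5823, 0.1346, 0.064]
ee_rot: [-0.7, 0.714, -0.0, -0.0]
ft_force: [1.9, 0.8, -0.3]
grip_width: -0.002
```

Request:
move_arm(
  moves=[
    [0,0,0,0,-0.014,0,0],
    [0,0,0,0.045,-0.014,0,0],
    [0,0,0,0.09,-0.014,0,0],
    [0,0,0,0.135,-0.014,0,0],
    [0,0,0,0.18,-0.014,0,0],
    [0,0,0,0.214,-0.014,0,0],
    [0,0,0,0.214,-0.007,0,0],
    [0,0,0,0.214,-0.001,0,0],
    [0,0,0,0.214,0.005,0,0],
    [0,0,0,0.214,0.01,0,0],
  ],
)

```text
clock: 21.9
position: [0.5694, -0.0762, 0.0643]
ee_rot: [-0.702, 0.712, -0.0, 0.001]
ft_force: [3.9, -0.9, 1.4]
grip_width: -0.001
```

```bash
python3 st.py;python3 kn.py .107 side
```

```text
21.9 [ 0.5694 -0.0762  0.0643] ang -90.84 z [ 1.2e-03  8.0e-04 -1.0e+00] f [ 3.9 -0.9  1.4] w -0.0001
tester TCP [-0.0076 -0.1054]
side -75:232 -72:228 -69:222 -66:217 -63:212 -60:209 -57:211 -54:213 -51:213 -48:213 -45:214 -42:215 -39:214 -36:214 -33:215 -30:187 -27:112 -24:66 -21:57 -18:66 -15:69 -12:67 -9:95 -6:171 -3:225 0:228 3:226 6:226 9:227 12:227 15:227 18:226 21:227 24:226 27:225 30:227 33:227 36:227 39:227 42:228 45:228 48:228 51:228 54:228 57:227
```

Request:
move_arm(
  moves=[
    [0,0,0,0,-0.014,0,0],
    [0,0,0,-0.045,-0.014,0,0],
    [0,0,0,-0.09,-0.014,0,0],
    [0,0,0,-0.135,-0.014,0,0],
    [0,0,0,-0.18,-0.014,0,0],
    [0,0,0,-0.214,-0.014,0,0],
    [0,0,0,-0.214,-0.007,0,0],
    [0,0,0,-0.214,-0.001,0,0],
    [0,0,0,-0.214,0.005,0,0],
    [0,0,0,-0.214,0.01,0,0],
  ],
)

```text
clock: 22.95
position: [0.5622, 0.135, 0.0639]
ee_rot: [-0.701, 0.714, 0.0, -0.0]
ft_force: [2.0, 0.1, -0.3]
grip_width: -0.002
```

Request:
move_arm(
  moves=[
    [0,0,0,0,-0.014,0,0],
    [0,0,0,0.045,-0.014,0,0],
    [0,0,0,0.09,-0.014,0,0],
    [0,0,0,0.135,-0.014,0,0],
    [0,0,0,0.18,-0.014,0,0],
    [0,0,0,0.214,-0.014,0,0],
    [0,0,0,0.214,-0.007,0,0],
    [0,0,0,0.214,-0.001,0,0],
    [0,0,0,0.214,0.005,0,0],
    [0,0,0,0.214,0.01,0,0],
  ],
)

```text
clock: 23.95
position: [0.5495, -0.076, 0.0643]
ee_rot: [-0.702, 0.712, -0.0, 0.001]
ft_force: [3.6, -0.4, 1.6]
grip_width: -0.001
```

```bash
python3 st.py;python3 kn.py .107 side
```

```text
23.95 [ 0.5495 -0.076   0.0643] ang -90.85 z [ 1.3e-03  7.0e-04 -1.0e+00] f [ 3.6 -0.4  1.6] w -0.0001
tester TCP [-0.0276 -0.1055]
side -75:212 -72:211 -69:212 -66:213 -63:213 -60:212 -57:213 -54:214 -51:208 -48:143 -45:70 -42:58 -39:64 -36:71 -33:67 -30:80 -27:138 -24:199 -21:218 -18:218 -15:219 -12:221 -9:222 -6:224 -3:225 0:224 3:225 6:225 9:226 12:226 15:226 18:226 21:227 24:227 27:227 30:227 33:227 36:226 39:226 42:227 45:226 48:226 51:227 54:227 57:227
```

Request:
move_arm(
  moves=[
    [0,0,0,0,-0.014,0,0],
    [0,0,0,-0.045,-0.014,0,0],
    [0,0,0,-0.09,-0.014,0,0],
    [0,0,0,-0.135,-0.014,0,0],
    [0,0,0,-0.18,-0.014,0,0],
    [0,0,0,-0.214,-0.014,0,0],
    [0,0,0,-0.214,-0.007,0,0],
    [0,0,0,-0.214,-0.001,0,0],
    [0,0,0,-0.214,0.004,0,0],
    [0,0,0,-0.214,0.008,0,0],
  ],
)

```text
clock: 25.0
position: [0.5443, 0.1354, 0.064]
ee_rot: [-0.701, 0.714, 0.0, -0.0]
ft_force: [2.6, 0.1, -0.8]
grip_width: -0.003
```

Request:
move_arm(
  moves=[
    [0,0,0,0,-0.012,0,0],
    [0,0,0,0.045,-0.012,0,0],
    [0,0,0,0.09,-0.012,0,0],
    [0,0,0,0.135,-0.012,0,0],
    [0,0,0,0.18,-0.012,0,0],
    [0,0,0,0.214,-0.012,0,0],
    [0,0,0,0.214,-0.006,0,0],
    [0,0,0,0.214,-0.002,0,0],
    [0,0,0,0.214,0.001,0,0],
    [0,0,0,0.214,0.003,0,0],
  ],
)

```text
clock: 26.0
position: [0.5386, -0.0759, 0.0642]
ee_rot: [-0.702, 0.712, -0.0, 0.001]
ft_force: [3.8, -0.6, 0.9]
grip_width: -0.001
```

```bash
python3 st.py;python3 kn.py .107 side
```

```text
26.0 [ 0.5386 -0.0759  0.0642] ang -90.85 z [ 1.e-03  7.e-04 -1.e+00] f [ 3.8 -0.6  0.9] w -0.0001
tester TCP [-0.0384 -0.1056]
side -75:212 -72:212 -69:213 -66:165 -63:95 -60:62 -57:65 -54:73 -51:68 -48:75 -45:119 -42:190 -39:212 -36:211 -33:209 -30:211 -27:212 -24:212 -21:213 -18:214 -15:215 -12:219 -9:219 -6:220 -3:224 0:224 3:225 6:225 9:223 12:223 15:224 18:224 21:224 24:225 27:225 30:224 33:224 36:224 39:224 42:224 45:224 48:224 51:224 54:225 57:223
```

Right at about −58, left at about −56. Now I'll press each end home slowly until the stop shows in the force.

Request:
move_arm(
  moves=[
    [0,0,0,0,0.001,0,0],
    [0,0,0,0,0.002,0,0],
    [0,0,0,0,0.003,0,0],
    [0,0,0,0,0.003,0,0],
  ],
)

```text
clock: 26.45
position: [0.5358, -0.077, 0.0642]
ee_rot: [-0.701, 0.713, -0.0, 0.0]
ft_force: [6.2, 0.6, 2.4]
grip_width: 0.003
```

Request:
move_arm(
  moves=[
    [0,0,0,0,0.0015,0,0],
    [0,0,0,0,0.0015,0,0],
  ],
)

```text
clock: 26.65
position: [0.5356, -0.077, 0.0644]
ee_rot: [-0.701, 0.713, -0.002, 0.001]
ft_force: [11.3, -0.4, -3.4]
grip_width: -0.002
```

The right end is home: force up to 11 N with no more travel. Now the left.

Request:
move_arm(
  moves=[
    [0,0,0,0,-0.014,0,0],
    [0,0,0,-0.045,-0.014,0,0],
    [0,0,0,-0.09,-0.014,0,0],
    [0,0,0,-0.135,-0.014,0,0],
    [0,0,0,-0.18,-0.014,0,0],
    [0,0,0,-0.214,-0.014,0,0],
    [0,0,0,-0.214,-0.008,0,0],
    [0,0,0,-0.214,-0.004,0,0],
    [0,0,0,-0.214,-0.002,0,0],
    [0,0,0,-0.214,-0.002,0,0],
  ],
)

```text
clock: 27.65
position: [0.5402, 0.1347, 0.0641]
ee_rot: [-0.7, 0.714, -0.001, 0.001]
ft_force: [6.4, 0.5, -3.4]
grip_width: 0.001
```

Request:
move_arm(
  moves=[
    [0,0,0,0,0.001,0,0],
    [0,0,0,0,0.002,0,0],
    [0,0,0,0,0.002,0,0],
  ],
)

```text
clock: 27.95
position: [0.5399, 0.1346, 0.0648]
ee_rot: [-0.7, 0.714, -0.002, 0.002]
ft_force: [10.9, -0.0, -3.6]
grip_width: 0.002
```

```bash
python3 st.py;python3 kn.py -.107 scene
```

```text
27.95 [0.5399 0.1346 0.0648] ang -91.15 z [ 5.3e-03 -1.0e-04 -1.0e+00] f [10.9 -0.  -3.6] w 0.0001
tester TCP [-0.041   0.1048]
scene -75:238 -72:229 -69:208 -66:166 -63:113 -60:71 -57:44 -54:35 -51:48 -48:84 -45:131 -42:178 -39:216 -36:229 -33:236 -30:236 -27:236 -24:236 -21:237 -18:238 -15:239 -12:239 -9:239 -6:239 -3:239 0:239 3:239 6:239 9:239 12:238 15:239 18:239 21:238 24:239 27:239 30:238 33:238 36:237 39:237 42:238 45:238 48:237 51:237 54:237 57:238
```

Left is home too (11 N at x −41). The right knob reads −55 in the scene view, which carries about a +2 mm bias, so I'll recheck by pressing right again.

Request:
move_arm(
  moves=[
    [0,0,0,0,-0.012,0,0],
    [0,0,0,0.045,-0.012,0,0],
    [0,0,0,0.09,-0.012,0,0],
    [0,0,0,0.135,-0.012,0,0],
    [0,0,0,0.18,-0.012,0,0],
    [0,0,0,0.214,-0.012,0,0],
    [0,0,0,0.214,-0.008,0,0],
    [0,0,0,0.214,-0.006,0,0],
    [0,0,0,0.214,-0.004,0,0],
    [0,0,0,0.214,-0.004,0,0],
  ],
)

```text
clock: 29.0
position: [0.5374, -0.0761, 0.0638]
ee_rot: [-0.702, 0.712, 0.0, 0.0]
ft_force: [0.3, -0.7, 0.2]
grip_width: 0.002
```

```bash
python3 st.py;python3 kn.py .107 side scene
```

```text
29.0 [ 0.5374 -0.0761  0.0638] ang -90.87 z [-5.e-04  7.e-04 -1.e+00] f [ 0.3 -0.7  0.2] w 0.0001
tester TCP [-0.0396 -0.1058]
side -75:211 -72:211 -69:199 -66:128 -63:66 -60:61 -57:74 -54:74 -51:70 -48:100 -45:159 -42:206 -39:213 -36:210 -33:209 -30:212 -27:213 -24:213 -21:213 -18:215 -15:218 -12:220 -9:219 -6:220 -3:224 0:224 3:224 6:224 9:224 12:224 15:224 18:222 21:223 24:225 27:226 30:226 33:225 36:224 39:224 42:223 45:221 48:223 51:225 54:225 57:225
scene -75:217 -72:208 -69:184 -66:149 -63:106 -60:71 -57:48 -54:40 -51:61 -48:99 -45:150 -42:189 -39:213 -36:220 -33:219 -30:210 -27:200 -24:191 -21:186 -18:186 -15:186 -12:188 -9:188 -6:184 -3:184 0:181 3:185 6:185 9:184 12:185 15:179 18:182 21:183 24:182 27:184 30:183 33:178 36:181 39:184 42:183 45:185 48:186 51:183 54:184 57:183
```

Request:
move_arm(
  moves=[
    [0,0,0,0,0.002,0,0],
    [0,0,0,0,0.004,0,0],
    [0,0,0,0,0.004,0,0],
  ],
)

```text
clock: 29.4
position: [0.5356, -0.0767, 0.0645]
ee_rot: [-0.701, 0.713, -0.002, 0.001]
ft_force: [8.4, 0.0, -4.8]
grip_width: 0.002
```

```bash
python3 st.py
```

```text
29.4 [ 0.5356 -0.0767  0.0645] ang -90.91 z [ 4.2e-03 -3.0e-04 -1.0e+00] f [ 8.4  0.  -4.8] w 0.0002
tester TCP [-0.0414 -0.1065]
```

Request:
move_arm(
  moves=[
    [0,0,0,0,0.002,0,0],
    [0,0,0,0,0.003,0,0],
    [0,0,0,0,0.003,0,0],
    [0,0,0,0,-0.01,0,0],
    [0,0,0,0,-0.012,0,0],
    [0,0,0,0,-0.012,-0.05,0],
    [0,0,0,0,-0.012,-0.1,0],
    [0,0,0,0,0.03,-0.13,0],
    [0,0,0,0,0.06,-0.16,0],
    [0,0,0,0,0.06,-0.16,0],
  ],
)

```text
clock: 30.4
position: [0.4728, -0.077, 0.2281]
ee_rot: [-0.701, 0.714, -0.001, 0.004]
ft_force: [0.5, -1.0, 1.0]
grip_width: -0.001
```

Request:
move_arm(
  moves=[
    [0,0,0,-0.05,-0.03,-0.02,0],
    [0,0,0,-0.1,-0.03,-0.02,0],
    [0,0,0,-0.1,-0.03,-0.02,0],
    [0,0,0,-0.1,-0.03,-0.02,0],
    [0,0,0,-0.1,-0.03,-0.02,0],
    [0,0,0,-0.1,-0.03,-0.02,0],
  ],
)

```text
clock: 31.0
position: [0.5052, 0.0215, 0.2436]
ee_rot: [-0.7, 0.714, 0.0, -0.0]
ft_force: [-1.3, 0.4, 1.2]
grip_width: 0.0
```

```bash
python3 st.py
python3 - <<'E'
from h import *
import pickle
p,im=snap("wrist","pics/w10.png"); o=manip.get_obs(); pickle.dump((p,o),open("pics/w10.pkl","wb"))
cv2.imwrite("pics/w10b.png",cv2.resize(im,(800,600),interpolation=cv2.INTER_CUBIC))
E
```

```text
31.0 [0.5052 0.0215 0.2436] ang -91.11 z [-6.e-04 -3.e-04 -1.e+00] f [-1.3  0.4  1.2] w 0.0
tester TCP [-0.0737 -0.0089]
```

View pics/w10b.png

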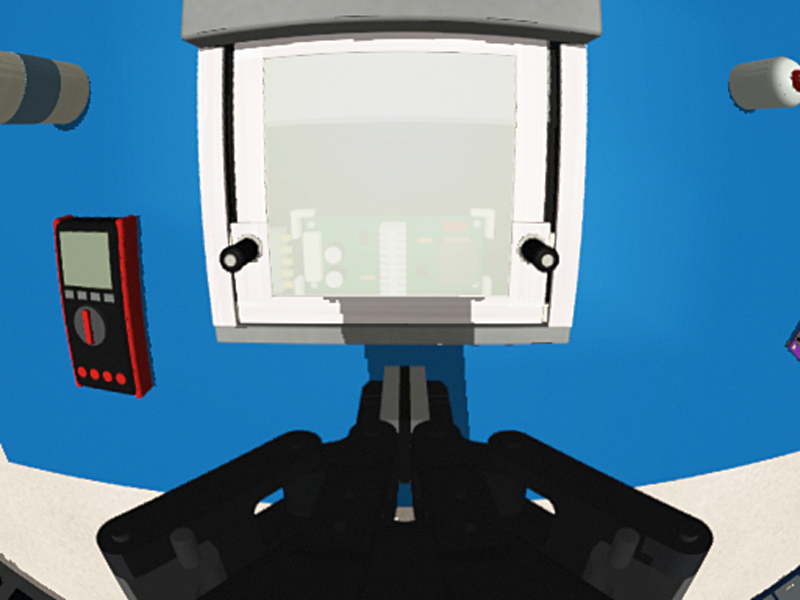

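Picture 12: the cover's front edge meets the front wall across the full width, the board is visible through the window inside its guides, and the knob tops are at (232,261) and (546,260). One numeric check, then I'll hand in.

Run:
```python
from h import *
import pickle
p,o=pickle.load(open("pics/w10.pkl","rb")); k=1.5625
f=lambda u,v,z:Ti(onz(p,u/k-.2,v/k-.2,z,True)).round(4)
print("knobs",f(232,261,.116),f(546,260,.116),"wall front edge top",f(217,327,.084),f(570,327,.084))
print(manip.hand_in())
```

```text
knobs [-0.0609  0.1068] [-0.061  -0.1053] wall front edge top [-0.1212  0.1388] [-0.1214 -0.1407]
the job is handed in; nothing more can be done
None
```

The board is on the tester's bed and the cover is shut. I handed the job in at about 31 s of the 72 s allowed; the hand-in reports no verdict.

**Board**
- I gripped it by the heatsink and the opening read 19 mm, against 20 mm expected.
- I lowered it at bed height until the force showed contact, then released it.
- The last view from above put the board and heatsink centres 1–2.5 mm from the centre of the corner guides. It lay flat, with its connector next to the terminal block.

**Cover**
- I pushed the left and right knobs in turn, never more than about 10 mm apart, so the planned skew stayed near 0.05 rad.
- Both ends then stopped moving, with the push force at 8–11 N.
- The last wrist view gave the knobs at x = −60.9 mm and −61.0 mm, where home is −60. It also showed the front edge flush against the front wall and the gripper clear of everything.

**Problems and disagreements**
- **First grasp missed:** the reported tool point lies about 25 mm below the real fingertips. The fingers closed above the heatsink and pressed on it with about 7 N. I used that contact to correct the height, and the second grasp held.
- **Two-view heights were poor:** some were off by 15 mm or more. I relied on measured sizes, contact heights and the given heights as checks instead.
- **Fixed-camera knob readings were high:** the scene camera read both knobs at about −55 mm, and the side camera read the left one at about −57 mm. The scene camera had read about 2 mm high earlier. I trusted the wrist view and the force at the stop.
- **Bystanders:** the multimeter and spray can look unmoved, but I did not measure them or the bottle.

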